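# Pack the stationery box by colour

### The job

Put the stapling kit away in the open mahogany box: lay the red, the blue and the yellow bulldog clip each flat and right way up in the compartment lined with its own colour, and stand the green rubber thimble upright in the green one. Each must rest fully down on its lining. The black clip and the all-silver clip do not belong in the box: leave them where they lie.

Things in the scene. Friction and masses are not known exactly. Their poses are not given: they have to be found in the camera images.
- red_clip: Silver steel bulldog clip with red finger tabs and top panel, 42 x 40 mm, 26 high, 30 to 50 g, lying flat. Origin: centre of underside; +x to the jaws (lip at x = +19 mm), tabs back to x = -23, +z up. Body x = -12 to 16 mm has flat upright ends at y = +/-20, 18 mm high at the spine sloping to 8 at the jaws: pinch it along y over the origin. Upper tab (24 wide) rises to 26 mm at the back.
- blue_clip: Silver steel bulldog clip with blue finger tabs and top panel, 42 x 40 mm, 26 high, 30 to 50 g, lying flat. Origin: centre of underside; +x to the jaws (lip at x = +19 mm), tabs back to x = -23, +z up. Body x = -12 to 16 mm has flat upright ends at y = +/-20, 18 mm high at the spine sloping to 8 at the jaws: pinch it along y over the origin. Upper tab (24 wide) rises to 26 mm at the back.
- yellow_clip: Silver steel bulldog clip with yellow finger tabs and top panel, 42 x 40 mm, 26 high, 30 to 50 g, lying flat. Origin: centre of underside; +x to the jaws (lip at x = +19 mm), tabs back to x = -23, +z up. Body x = -12 to 16 mm has flat upright ends at y = +/-20, 18 mm high at the spine sloping to 8 at the jaws: pinch it along y over the origin. Upper tab (24 wide) rises to 26 mm at the back.
- thimble: Green rubber finger thimble standing on its open end, a ribbed blunt cone 23 mm across at the foot, 21 mm across from 4 to 19 mm high, tapering to a blunt tip at 32 mm; 10 to 17 g, stiff enough to grip. Origin: centre of its underside, +z to the tip.
- black_clip: Silver steel bulldog clip with black tabs and top panel (stays), 42 x 40 mm, 26 high, 30 to 50 g, lying flat. Origin: centre of underside; +x to the jaws (lip at x = +19 mm), tabs back to x = -23, +z up. Body x = -12 to 16 mm has flat upright ends at y = +/-20, 18 mm high at the spine sloping to 8 at the jaws: pinch it along y over the origin. Upper tab (24 wide) rises to 26 mm at the back.
- plain_clip: All-silver bulldog clip, no colour (stays), 42 x 40 mm, 26 high, 30 to 50 g, lying flat. Origin: centre of underside; +x to the jaws (lip at x = +19 mm), tabs back to x = -23, +z up. Body x = -12 to 16 mm has flat upright ends at y = +/-20, 18 mm high at the spine sloping to 8 at the jaws: pinch it along y over the origin. Upper tab (24 wide) rises to 26 mm at the back.
- red_lining: Red pad 108 x 56 x 2 mm on the floor of a compartment of the fixed mahogany box. Origin: centre of its underside, 6 mm over the cabinet top; x along the compartment (110 mm inside), y across (58). Tops above the cabinet top: dividers (5 thick) 30 mm, outer walls (7 thick) 38 mm. Lid folded right back beyond the +x wall, below 45 mm.
- blue_lining: Blue pad 108 x 56 x 2 mm on the floor of a compartment of the fixed mahogany box. Origin: centre of its underside, 6 mm over the cabinet top; x along the compartment (110 mm inside), y across (58). Tops above the cabinet top: dividers (5 thick) 30 mm, outer walls (7 thick) 38 mm. Lid folded right back beyond the +x wall, below 45 mm.
- yellow_lining: Yellow pad 108 x 56 x 2 mm on the floor of a compartment of the fixed mahogany box. Origin: centre of its underside, 6 mm over the cabinet top; x along the compartment (110 mm inside), y across (58). Tops above the cabinet top: dividers (5 thick) 30 mm, outer walls (7 thick) 38 mm. Lid folded right back beyond the +x wall, below 45 mm.
- green_lining: Green pad 108 x 56 x 2 mm on the floor of a compartment of the fixed mahogany box. Origin: centre of its underside, 6 mm over the cabinet top; x along the compartment (110 mm inside), y across (58). Tops above the cabinet top: dividers (5 thick) 30 mm, outer walls (7 thick) 38 mm. Lid folded right back beyond the +x wall, below 45 mm.

How it is judged:
At the end, for the whole second after the job is handed in: Each clip and the thimble is on its colour's lining: origin within 42 mm along, 16 mm across of its centre (thimble 49, 22), underside under 5 mm above it, tilt under 0.15 rad, still (under 20 mm/s), released. Black and all-silver clips within 12 mm of their start (x of red_clip in the frame of red_lining between -0.042 and 0.042 m and y of red_clip in the frame of red_lining between -0.016 and 0.016 m and z of red_clip in the frame of red_lining below 0.007 m and angle between each of red_clip, blue_clip, yellow_clip, thimble's own z axis and vertical below 0.15 rad and linear speed of each of red_clip, blue_clip, yellow_clip, thimble below 0.02 m/s and contact force between the fingers and red_clip below 0.05 N and x of blue_clip in the frame of blue_lining between -0.042 and 0.042 m and y of blue_clip in the frame of blue_lining between -0.016 and 0.016 m and z of blue_clip in the frame of blue_lining below 0.007 m and contact force between the fingers and blue_clip below 0.05 N and x of yellow_clip in the frame of yellow_lining between -0.042 and 0.042 m and y of yellow_clip in the frame of yellow_lining between -0.016 and 0.016 m and z of yellow_clip in the frame of yellow_lining below 0.007 m and contact force between the fingers and yellow_clip below 0.05 N and x of thimble in the frame of green_lining between -0.049 and 0.049 m and y of thimble in the frame of green_lining between -0.022 and 0.022 m and z of thimble in the frame of green_lining below 0.007 m and contact force between the fingers and thimble below 0.05 N and distance of each of black_clip, plain_clip from where it was at the start of the episode below 0.012 m); the robot touches nothing.
It fails at once if the black clip is moved more than 12 mm (distance of black_clip from where it was at the start of the episode above 0.012 m).
It fails at once if the all-silver clip is moved more than 12 mm (distance of plain_clip from where it was at the start of the episode above 0.012 m).
It also fails if it takes over 88 s, if anything falls off the work surface, if the arm or the gripper's body presses on something with over 40 N, if the wrist force passes 120 N, or if a joint passes its speed limit or range.

### The arm

A 6-joint arm with a two-finger parallel gripper is mounted at the origin on the work surface. World frame = base frame: x ahead of the robot, y to its left, z up, the work surface at z = 0. Lengths are in m, angles in rad, forces in N, time in s.
With the tool pointing down it reaches from about 0.4 to 0.825 m from the base axis. Payload 7 kg.
Tool frame: the origin (TCP) lies at the very end of the fingers, on their centre line; the grasp point (between the pads) lies 19 mm behind it; z points along the fingers, x is the direction in which the jaws open and shut, and the axes are right-handed (so a half turn about z gives the same grasp; the last joint's range is limited). The gripper opens to 85 mm and grips with 20 to 120 N. Pads are 22 mm wide; open, the fingers measure 114 mm over their backs; the gripper's body (76 mm by 85 mm) begins 54 mm behind the grasp point. The pads swing forward as they close: fully open they stand 13 mm farther back than shut.
Start: joints at [-0.886, 0.359, 0.012, 0, -1.224, -0.288], TCP at [0.261, -0.623, 0.231] pointing down, gripper open.
Joint ranges: [-3.07, 3.07], [-1.43, 2.12], [-1.02, 1.25], [-3.03, 1.67], [-3.05, -0], [-3.03, 3.03]. Speed limits (rad/s): [2.39, 2.39, 3.01, 3.14, 3.14, 3.14].

### API

Orientations are given as a unit quaternion [x, y, z, w].
In Python, from rig import observe, capture, calibration, close_job gives the robot as it stands.
- The arm moves only by the tool play_rows, never from a script. Its argument "deltas" is a list of rows, each an object of numbers: "x", "y", "z": the shift along the tool's x, y, z in mm; "twist": the turn about the tool's z in rad. A call has 1 to 12 rows; each row is the pose to reach, as a shift and turn from the pose measured when the call began, along the tool's axes at that moment; what a row does not reach only later rows make up. A row lasts 1/10 s, in which the tool goes at most 50 mm and 8.59 degrees, less where a joint would pass 70% of its speed; a pose out of reach is approached as far as the arm can. A call with a gripper value outside its range is refused whole. "hand" is the opening, from 0 (shut) to 1 (fully open), set as the call begins (left out, the last holds). The fingers move at their own pace and stop on an object; "force" is the grip in N (left out, the last holds). Time passes only in rows, so rows that repeat a pose let the fingers close. It gives the time, the measured TCP pose, the force and the opening at its end, in the units of the state.
- observe(): the state, without advancing time (a new reading comes with each control period).
- capture(name): name is "side" or "top" or "wrist"; returns (picture, depth): 420x560x3 uint8, blue, green, red; 420x560 float32, m along the optical axis (not along the pixel's ray), 0 where there is no reading.
- calibration(name): a dict with "K" (3x3 intrinsics, pixels), "camera_from_world" (4x4, takes a point from world to camera coordinates); the wrist camera has in their place "tool_from_camera" (4x4, takes a point from camera to tool coordinates, whose origin is the TCP and whose axes are the tool frame's). Camera axes: x right, y down, z forward; pixel columns grow to the right and rows downward; lengths in m; the calibration is good to about 2 mm. A picture is of the moment at which its call begins: read the wrist's pose just before it. calibration takes no time and is no camera call.
- close_job(): hands the job in, once; it reports no verdict.
The state is a dict: "time": time; "joint_pos": joint angles; "dq": joint speeds; "joint_torque": joint torques, N m; "ee_pos": TCP position; "ee_rot": TCP orientation; "contact_force": force on the tool from outside, world axes, zero at the start; "ft_torque": the same for the moment, N m; "grip_width": finger opening in m.
Only numpy, scipy, OpenCV 4.12 (cv2) and the standard library are available. Lean on these libraries where they do the work, as an engineer would, in place of code of your own. Each camera call takes 0.05 s, during which the arm holds its last target.

## Working session

There is one attempt and no reset: what is moved stays moved. The work goes in short steps, Python scripts to look and compute and a tool call to move; the robot and the scene stay as the last step left them, time stands still between calls to the robot, and variables do not carry over. Pictures are saved under pics/ and viewed, and the job is handed in when it is done.

Besides the shell and the picture viewer there is one more tool, called by a JSON object that holds its "op" and its "data". play_rows: Moves the arm, as the interface text tells. Its arguments: {"type":"object","properties":{"deltas":{"type":"array"},"hand":{"type":"number"},"force":{"type":"number"}},"required":["deltas"]}

```bash
ls; mkdir -p pics; python3 - <<'E'
from rig import *
import cv2,numpy as np
np.set_printoptions(precision=4,suppress=True)
s=observe()
for k in ('time','joint_pos','ee_pos','ee_rot','contact_force','grip_width'): print(k,s[k])
for n in ('top','side'):
    im,d=capture(n); cv2.imwrite(f'pics/{n}0.png',im); np.savez(f'{n}0.npz',im=im,d=d)
    c=calibration(n); print(n,c['K'],c['camera_from_world'])
print(calibration('wrist'))
E
```

```text
pics
time 0.0
joint_pos [-0.8859  0.3594  0.011  -0.0004 -1.2241 -0.2881]
ee_pos [ 0.2606 -0.6221  0.2304]
ee_rot [ 0.5539  0.8326  0.0004 -0.0007]
contact_force [-0.6735 -0.169  -0.0818]
grip_width 0.08537715309179261
top [[423.3655   0.     276.1981]
 [  0.     423.3655 203.9941]
 [  0.       0.       1.    ]] [[ 0.0166 -0.9995 -0.0273  0.0055]
 [-0.9946 -0.0137 -0.1025  0.5352]
 [ 0.1021  0.0289 -0.9944  0.7992]
 [ 0.      0.      0.      1.    ]]
side [[406.3636   0.     278.1201]
 [  0.     406.3636 205.6805]
 [  0.       0.       1.    ]] [[ 0.9714 -0.2372 -0.0069 -0.522 ]
 [-0.1244 -0.4843 -0.866   0.103 ]
 [ 0.2021  0.8421 -0.5     0.6385]
 [ 0.      0.      0.      1.    ]]
{'K': array([[374.914 ,   0.    , 280.5295],
       [  0.    , 374.914 , 207.1979],
       [  0.    ,   0.    ,   1.    ]]), 'tool_from_camera': array([[ 1.    , -0.0009,  0.0004,  0.0004],
       [ 0.0008,  0.9659,  0.2589, -0.0649],
       [-0.0006, -0.2589,  0.9659, -0.1428],
       [ 0.    ,  0.    ,  0.    ,  1.    ]])}
```

View pics/top0.png

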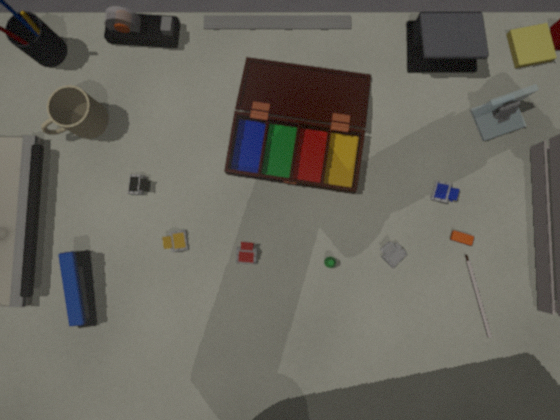

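View pics/side0.png

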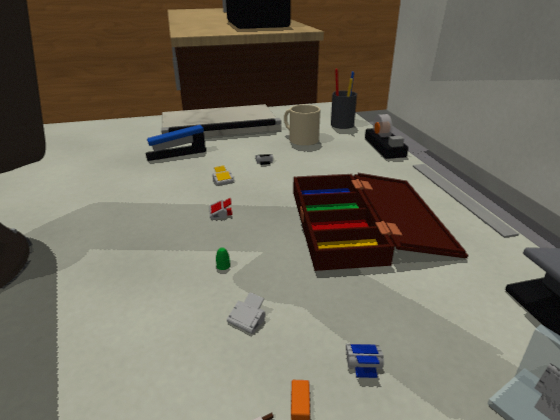

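```bash
cat > h.py <<'E'
from rig import *
import cv2,numpy as np
from scipy.spatial.transform import Rotation as R
np.set_printoptions(precision=4,suppress=True)
def cam(n,s=None):
    c=calibration(n); K=c['K']
    if n=='wrist':
        T=np.eye(4);T[:3,:3]=R.from_quat(s['ee_rot']).as_matrix();T[:3,3]=s['ee_pos']
        return K,T@c['tool_from_camera']
    return K,np.linalg.inv(c['camera_from_world'])
def rayz(K,W,uv,z):
    uv=np.atleast_2d(np.asarray(uv,float))
    d=np.c_[(uv-[K[0,2],K[1,2]])/[K[0,0],K[1,1]],np.ones(len(uv))]@W[:3,:3].T
    o=W[:3,3]; return o+d*((z-o[2])/d[:,2])[:,None]
def cloud(K,W,d):
    v,u=np.mgrid[:d.shape[0],:d.shape[1]]
    p=np.stack([(u-K[0,2])/K[0,0]*d,(v-K[1,2])/K[1,1]*d,d],-1)
    return p@W[:3,:3].T+W[:3,3]
def masks(im):
    h=cv2.cvtColor(im,cv2.COLOR_BGR2HSV);H,S,V=[h[...,i].astype(int) for i in range(3)]
    g=(S>120)&(V>50)
    return dict(red=g&((H<6)|(H>174)),yellow=g&(H>17)&(H<33),green=g&(H>45)&(H<80),blue=g&(H>105)&(H<130))
E
python3 - <<'E'
from h import *
z=np.load('top0.npz');im,d=z['im'],z['d'];K,W=cam('top');P=cloud(K,W,d)
print('cam',W[:3,3], 'table z',np.median(P[250:330,150:230,2]))
for c,m in masks(im).items():
    n,l,st,ce=cv2.connectedComponentsWithStats(m.astype(np.uint8))
    for i in range(1,n):
        if st[i,4]>30:
            pts=np.argwhere(l==i)[:,::-1]
            big=st[i,4]>400
            zz=np.median(P[l==i][:,2])
            r=cv2.minAreaRect(rayz(K,W,pts,0.008 if big else 0.018)[:,:2].astype(np.float32)*1000)
            print(c,st[i,:5],ce[i].round(1),'z',round(float(zz),4),'w',rayz(K,W,ce[i],0.008 if big else zz)[0],r)
crop=lambda u,v:cv2.resize(im[v-25:v+25,u-25:u+25],(260,260),interpolation=cv2.INTER_CUBIC)
o=np.vstack([np.hstack([crop(138,184),crop(175,241),crop(247,252)]),np.hstack([crop(330,262),crop(393,253),crop(446,192)])])
cv2.imwrite('pics/crops.png',o)
E
```

```text
cam [ 0.4506 -0.0103  0.8497] table z 0.0004434478346858062
red [551  20   9  30 182] [555.9  33.8] z 0.0187 w [ 0.8895 -0.5458  0.0187] ((888.7460327148438, -544.4057006835938), (15.895641326904297, 61.8879280090332), 87.10159301757812)
red [ 293  129   35   56 1443] [310.2 155.5] z 0.0083 w [ 0.6365 -0.0529  0.008 ] ((636.1097412109375, -52.84551239013672), (60.55303955078125, 110.75802612304688), 81.75907897949219)
red [241 242  12   8  80] [246.6 245.7] z 0.0226 w [0.4531 0.0702 0.0226] ((453.4456481933594, 70.77555084228516), (13.652581214904785, 21.679044723510742), 0.932691216468811)
red [239 252  14  10 128] [245.5 256.6] z 0.0136 w [0.4316 0.0726 0.0136] ((432.0279235839844, 72.22504425048828), (17.467235565185547, 25.568355560302734), 1.001922845840454)
yellow [20 11 20 23 95] [29.  20.7] z 0.1122 w [0.8635 0.478  0.1122] ((914.8639526367188, 537.781005859375), (62.94582748413086, 9.287887573242188), 42.539283752441406)
yellow [546  30   9  24  53] [550.5  42.2] z 0.0183 w [ 0.8719 -0.5345  0.0183] ((873.71826171875, -534.0203247070312), (49.44816589355469, 11.3421554565429
[... 1309 characters left out ...]
32   52 1253] [248.9 145.1] z 0.0083 w [0.6565 0.0716 0.008 ] ((655.9448852539062, 72.77359008789062), (54.16176986694336, 104.95165252685547), 82.19522094726562)
blue [435 184  13  15 140] [441.1 190.7] z 0.0148 w [ 0.5672 -0.3102  0.0148] ((566.7012329101562, -309.06256103515625), (19.63365364074707, 27.093852996826172), 74.9748306274414)
blue [449 188  10  13  92] [453.2 193.9] z 0.0224 w [ 0.56   -0.3307  0.0224] ((559.8338012695312, -332.4684753417969), (15.449296951293945, 23.98211097717285), 77.46672058105469)
blue [  59  253   25   72 1053] [ 71.2 288.5] z 0.0581 w [0.3627 0.4185 0.008 ] ((363.21533203125, 418.1189270019531), (144.55897521972656, 30.514404296875), 12.529976844787598)
```

View pics/crops.png

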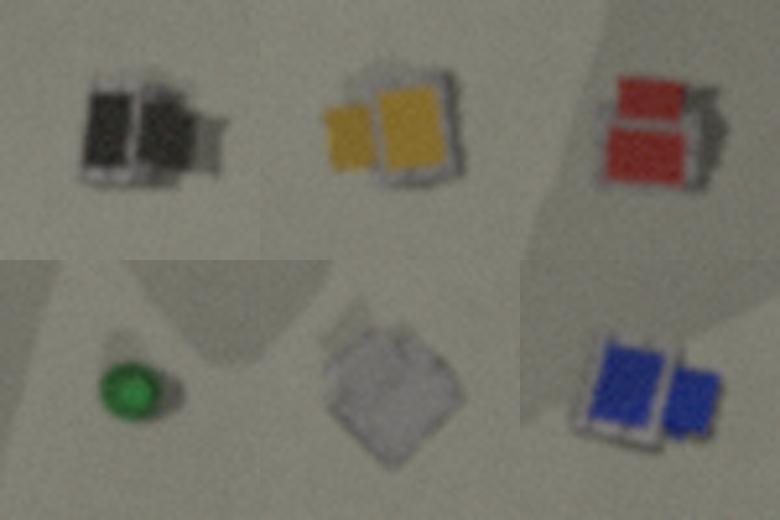

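```bash
cat >> h.py <<'E'
def psi(s):
    x=R.from_quat(s['ee_rot']).as_matrix()[:,0]; return np.degrees(np.arctan2(x[1],x[0]))
def go(x,y,z,p=None,s=None):
    s=s or observe(); M=R.from_quat(s['ee_rot']).as_matrix()
    d=M.T@(np.array([x,y,z])-s['ee_pos'])*1000
    a=0 if p is None else -np.radians((p-psi(s)+90)%180-90)
    print('t',round(s['time'],2),'pos',s['ee_pos'],'psi',round(psi(s),2),'tilt z',M[:,2],'grip',round(s['grip_width'],4),'q6',round(s['joint_pos'][5],3))
    print('-> x %.1f y %.1f z %.1f twist %.3f'%(*d,a))
E
python3 -c "
from h import *
go(.567,-.310,.11,160.7)"
```

```text
t 0.1 pos [ 0.2607 -0.6222  0.2305] psi 112.73 tilt z [-0.0007  0.0013 -1.    ] grip 0.0857 q6 -0.288
-> x 169.4 y 403.2 z 120.7 twist -0.837
```

{"op": "play_rows", "data": {"deltas": [{"x": 169.4, "y": 403.2, "z": 120.7, "twist": -0.837}, {"x": 169.4, "y": 403.2, "z": 120.7, "twist": -0.837}, {"x": 169.4, "y": 403.2, "z": 120.7, "twist": -0.837}, {"x": 169.4, "y": 403.2, "z": 120.7, "twist": -0.837}, {"x": 169.4, "y": 403.2, "z": 120.7, "twist": -0.837}, {"x": 169.4, "y": 403.2, "z": 120.7, "twist": -0.837}, {"x": 169.4, "y": 403.2, "z": 120.7, "twist": -0.837}, {"x": 169.4, "y": 403.2, "z": 120.7, "twist": -0.837}, {"x": 169.4, "y": 403.2, "z": 120.7, "twist": -0.837}, {"x": 169.4, "y": 403.2, "z": 120.7, "twist": -0.837}, {"x": 169.4, "y": 403.2, "z": 120.7, "twist": -0.837}, {"x": 169.4, "y": 403.2, "z": 120.7, "twist": -0.837}], "hand": 0.85, "force": 40}}

```text
time: 1.3
ee_pos: [0.5665, -0.3103, 0.1099]
ee_rot: [0.168, 0.986, 0.001, -0.001]
contact_force: [-0.3, -0.4, 0.0]
grip_width: 0.0728
```

```bash
cat > look.py <<'E'
import sys
from h import *
col=sys.argv[1]; tag=sys.argv[2]; zs=[float(a) for a in sys.argv[3:]] 
s=observe(); K,W=cam('wrist',s); im,d=capture('wrist'); cv2.imwrite(f'pics/{tag}.png',im); P=cloud(K,W,d)
print('t',round(s['time'],2),'pos',s['ee_pos'],'psi',round(psi(s),2))
np.savez(f'{tag}.npz',im=im,d=d,W=W)
m=masks(im)[col].astype(np.uint8)
n,l,st,ce=cv2.connectedComponentsWithStats(m)
for i in range(1,n):
    if st[i,4]>60:
        pts=np.argwhere(l==i)[:,::-1]; q=P[l==i]; zz=np.median(q[:,2])
        r=cv2.minAreaRect(rayz(K,W,pts,zz)[:,:2].astype(np.float32)*1000)
        print(col,st[i],'z',round(float(zz),4),'cloud',q.mean(0),'rect',np.round(r[0],1),np.round(r[1],1),round(r[2],1))
# silver+colour footprint: everything 3mm..30mm above the table near view centre
E
python3 look.py blue w_blue1
```

```text
t 1.3 pos [ 0.5665 -0.3103  0.1099] psi 160.69
blue [257 163  38  29 976] z 0.0225 cloud [ 0.5617 -0.3318  0.021 ] rect [ 561.9 -332. ] [17. 23.] 74.1
blue [ 256  196   45   28 1116] z 0.015 cloud [ 0.5679 -0.3103  0.0164] rect [ 568.1 -309.9] [17.2 29.2] 74.1
```

View pics/w_blue1.png

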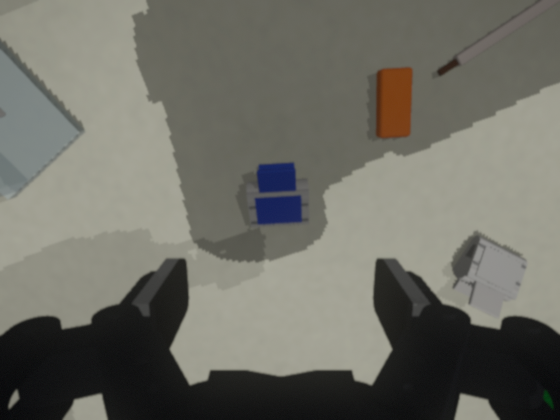

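```bash
cat > foot.py <<'E'
import sys
from h import *
tag,cx,cy,yaw=sys.argv[1],*map(float,sys.argv[2:5])
z=np.load(tag+'.npz'); K=calibration('wrist')['K']; P=cloud(K,z['W'],z['d']).reshape(-1,3)
a=np.radians(yaw);ax=np.array([np.cos(a),np.sin(a)]);ay=np.array([-ax[1],ax[0]])
r=P[:,:2]-[cx,cy]; X,Y=r@ax,r@ay
t=(np.hypot(X,Y)<.06)&(abs(P[:,2])<.01); g=np.median(P[t&(np.hypot(X,Y)>.04),2]); print('ground',g)
m=(np.hypot(X,Y)<.036)&(P[:,2]-g>.004)&(P[:,2]<.04)
r=cv2.minAreaRect((P[m,:2]*1000).astype(np.float32)); print('rect',r)
for lo in range(-34,34,3):
    k=m&(X*1000>=lo)&(X*1000<lo+3)
    if k.sum()>5: print(lo,k.sum(),'z %.1f max %.1f  y %.1f..%.1f'%(np.median(P[k,2]-g)*1e3,np.percentile(P[k,2]-g,97)*1e3,*np.percentile(Y[k]*1e3,[2,98])))
print('X ext',np.percentile(X[m]*1e3,[.5,2,98,99.5]),'Y ext',np.percentile(Y[m]*1e3,[.5,2,98,99.5]))
E
python3 foot.py w_blue1 .5665 -.3145 74.1
```

```text
ground 0.0002600976207898231
rect ((566.0655517578125, -317.01019287109375), (43.210723876953125, 40.09406661987305), 74.2332534790039)
-25 156 z 25.4 max 27.0  y -11.5..11.1
-22 174 z 24.9 max 26.5  y -11.5..11.6
-19 166 z 23.4 max 24.8  y -11.6..11.3
-16 206 z 21.4 max 22.9  y -18.8..18.4
-13 291 z 18.8 max 21.4  y -19.6..18.9
-10 294 z 18.2 max 19.9  y -19.6..19.1
-7 277 z 18.0 max 19.3  y -19.1..18.8
-4 246 z 17.4 max 19.0  y -19.5..18.8
-1 248 z 16.2 max 17.6  y -19.2..18.8
2 231 z 15.1 max 16.5  y -19.4..18.8
5 230 z 13.8 max 15.0  y -19.2..18.7
8 223 z 12.5 max 13.8  y -19.6..18.7
11 224 z 11.2 max 12.7  y -19.2..18.6
14 187 z 9.6 max 11.2  y -19.5..18.7
17 82 z 8.0 max 9.3  y -19.4..18.1
X ext [-23.8516 -23.3033  17.1621  17.8874] Y ext [-20.033  -19.335   18.7527  19.431 ]
```

```bash
python3 -c "
from h import *
go(.5666,-.3151,.003,164.1)"
```

```text
t 1.35 pos [ 0.5664 -0.3107  0.1102] psi 160.63 tilt z [-0.0007  0.0013 -1.    ] grip 0.0727 q6 -0.136
-> x -1.8 y -4.1 z 107.2 twist -0.061
```

{"op": "play_rows", "data": {"deltas": [{"x": -1.8, "y": -4.1, "z": 30, "twist": -0.061}, {"x": -1.8, "y": -4.1, "z": 60, "twist": -0.061}, {"x": -1.8, "y": -4.1, "z": 85, "twist": -0.061}, {"x": -1.8, "y": -4.1, "z": 100, "twist": -0.061}, {"x": -1.8, "y": -4.1, "z": 107, "twist": -0.061}, {"x": -1.8, "y": -4.1, "z": 107, "twist": -0.061}]}}

```text
time: 1.95
ee_pos: [0.5661, -0.3156, 0.0029]
ee_rot: [0.138, 0.99, 0.001, -0.001]
contact_force: [-0.0, -0.7, -0.0]
grip_width: 0.0725
```

{"op": "play_rows", "data": {"deltas": [{"z": 0}, {"z": 0}, {"z": 0}, {"z": 0}, {"z": 0}, {"z": 0}, {"z": 0}, {"z": 0}], "hand": 0.2, "force": 40}}

```text
$.deltas[0]: bad value
```

```bash
python3 -c "
from h import *
go(.5666,-.3151,.003,164.1)"
```

```text
t 1.95 pos [ 0.5661 -0.3156  0.0029] psi 164.08 tilt z [-0.0015  0.0013 -1.    ] grip 0.0725 q6 -0.068
-> x -0.3 y 0.6 z -0.1 twist -0.000
```

{"op": "play_rows", "data": {"deltas": [{"x": 0, "y": 0, "z": 0, "twist": 0}, {"x": 0, "y": 0, "z": 0, "twist": 0}, {"x": 0, "y": 0, "z": 0, "twist": 0}, {"x": 0, "y": 0, "z": 0, "twist": 0}, {"x": 0, "y": 0, "z": 0, "twist": 0}, {"x": 0, "y": 0, "z": 0, "twist": 0}], "hand": 0.2, "force": 40}}

```text
time: 2.55
ee_pos: [0.5672, -0.316, 0.0045]
ee_rot: [0.138, 0.99, 0.0, 0.0]
contact_force: [-1.2, -0.5, 5.5]
grip_width: 0.039
```

```bash
python3 -c "
from h import *
go(.6555,.0725,.10,171.9)"
```

```text
t 2.55 pos [ 0.5672 -0.316   0.0045] psi 164.12 tilt z [ 0.0008  0.0004 -1.    ] grip 0.039 q6 -0.068
-> x 21.3 y 397.9 z -95.3 twist -0.136
```

{"op": "play_rows", "data": {"deltas": [{"x": 0, "y": 0, "z": -15, "twist": 0}, {"x": 0, "y": 0, "z": -50, "twist": 0}, {"x": 0, "y": 20, "z": -95, "twist": 0}, {"x": 21.3, "y": 398, "z": -95.3, "twist": -0.136}, {"x": 21.3, "y": 398, "z": -95.3, "twist": -0.136}, {"x": 21.3, "y": 398, "z": -95.3, "twist": -0.136}, {"x": 21.3, "y": 398, "z": -95.3, "twist": -0.136}, {"x": 21.3, "y": 398, "z": -95.3, "twist": -0.136}, {"x": 21.3, "y": 398, "z": -95.3, "twist": -0.136}, {"x": 21.3, "y": 398, "z": -95.3, "twist": -0.136}, {"x": 21.3, "y": 398, "z": -95.3, "twist": -0.136}, {"x": 21.3, "y": 398, "z": -95.3, "twist": -0.136}]}}

```text
time: 3.75
ee_pos: [0.6565, 0.0768, 0.1011]
ee_rot: [0.068, 0.998, 0.001, 0.001]
contact_force: [-0.0, -0.3, 0.0]
grip_width: 0.039
```

```bash
python3 look.py blue w_blue2; python3 -c "
from h import *
go(.6555,.0725,.10,171.9)"
```

```text
t 3.75 pos [0.6565 0.0768 0.1011] psi 172.15
blue [  198   165   172   103 14717] z 0.0086 cloud [0.6543 0.0682 0.0338] rect [656.2  82.8] [ 69.7 109.2] 82.1
blue [ 242  276   79   36 2727] z 0.1117 cloud [0.6573 0.082  0.1123] rect [657.3  82.4] [15.1 30.2] 82.2
t 3.8 pos [0.6558 0.075  0.1009] psi 172.09 tilt z [ 0.0015  0.0007 -1.    ] grip 0.0386 q6 -0.547
-> x -0.0 y -2.5 z 0.9 twist 0.003
```

View pics/w_blue2.png

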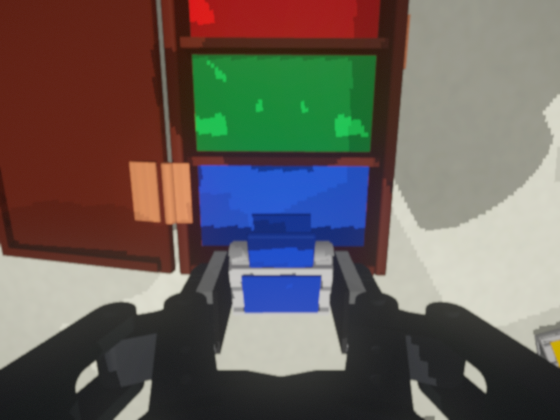

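```bash
python3 -c "
from h import *
z=np.load('w_blue2.npz');K=calibration('wrist')['K'];W=z['W']
print(rayz(K,W,[[192,55],[377,53],[372,152],[196,152]],.008))
print(rayz(K,W,[[200,166],[369,166]],.008), rayz(K,W,[[285,160]],.03))
go(.6555,.072,.013,171.9)
"
```

```text
[[ 0.6955 -0.0233  0.008 ]
 [ 0.5879 -0.0095  0.008 ]
 [ 0.595   0.0479  0.008 ]
 [ 0.7043  0.0328  0.008 ]]
[[0.7035 0.0418 0.008 ]
 [0.5976 0.0565 0.008 ]] [[0.6495 0.0423 0.03  ]]
t 3.8 pos [0.6558 0.075  0.1009] psi 172.09 tilt z [ 0.0015  0.0007 -1.    ] grip 0.0386 q6 -0.547
-> x 0.0 y -3.1 z 87.9 twist 0.003
```

{"op": "play_rows", "data": {"deltas": [{"x": 0, "y": -1.5, "z": 25, "twist": 0}, {"x": 0, "y": -1.5, "z": 50, "twist": 0}, {"x": 0, "y": -1.5, "z": 70, "twist": 0}, {"x": 0, "y": -1.5, "z": 80, "twist": 0}, {"x": 0, "y": -1.5, "z": 85, "twist": 0}, {"x": 0, "y": -1.5, "z": 87.5, "twist": 0}, {"x": 0, "y": -1.5, "z": 88, "twist": 0}]}}

```text
time: 4.5
ee_pos: [0.6562, 0.0734, 0.0136]
ee_rot: [0.069, 0.998, 0.001, 0.001]
contact_force: [-0.0, 0.0, -0.3]
grip_width: 0.0388
```

```bash
python3 -c "
from h import *
go(.655,.0735,.0125,171.9);print(observe()['contact_force'])
"
```

```text
t 4.5 pos [0.6562 0.0734 0.0136] psi 172.08 tilt z [ 0.0025  0.001  -1.    ] grip 0.0388 q6 -0.545
-> x 1.2 y -0.1 z 1.1 twist 0.003
[-0.0404  0.0165 -0.2682]
```

Lower in small steps till contact.

{"op": "play_rows", "data": {"deltas": [{"x": 0, "y": 0, "z": 0.7, "twist": 0}, {"x": 0, "y": 0, "z": 1.2, "twist": 0}, {"x": 0, "y": 0, "z": 1.2, "twist": 0}]}}

```text
time: 4.8
ee_pos: [0.6564, 0.0736, 0.0129]
ee_rot: [0.069, 0.998, 0.001, 0.002]
contact_force: [0.1, -0.2, -0.8]
grip_width: 0.0388
```

{"op": "play_rows", "data": {"deltas": [{"x": 0, "y": 0, "z": 0.8, "twist": 0}, {"x": 0, "y": 0, "z": 0.8, "twist": 0}]}}

```text
time: 5.0
ee_pos: [0.6566, 0.0737, 0.0125]
ee_rot: [0.069, 0.998, 0.001, 0.002]
contact_force: [-1.5, -0.2, 3.9]
grip_width: 0.039
```

{"op": "play_rows", "data": {"deltas": [{"x": 0, "y": 0, "z": 0.8, "twist": 0}, {"x": 0, "y": 0, "z": 0.8, "twist": 0}, {"x": 0, "y": 0, "z": 0.8, "twist": 0}, {"x": 0, "y": 0, "z": 0, "twist": 0}], "hand": 0.68}}

```text
time: 5.4
ee_pos: [0.6564, 0.0736, 0.0123]
ee_rot: [0.069, 0.998, 0.001, 0.002]
contact_force: [0.3, 0.4, -0.7]
grip_width: 0.0583
```

{"op": "play_rows", "data": {"deltas": [{"x": 0, "y": 0, "z": -20, "twist": 0}, {"x": 0, "y": 0, "z": -50, "twist": 0}, {"x": 0, "y": 0, "z": -90, "twist": 0}, {"x": 0, "y": 0, "z": -90, "twist": 0}]}}

```text
time: 5.8
ee_pos: [0.6597, 0.0743, 0.1086]
ee_rot: [0.068, 0.998, 0.002, 0.006]
contact_force: [-0.9, 0.1, -0.0]
grip_width: 0.0581
```

```bash
python3 look.py blue w_blue3; python3 -c "
from h import *
go(.4616,.2069,.11,190.8)"
```

```text
t 5.8 pos [0.6597 0.0743 0.1086] psi 172.16
blue [ 207  166  167   79 9937] z 0.0084 cloud [0.6542 0.0721 0.0113] rect [655.2  75.4] [ 53.9 109.2] 81.7
blue [ 264  207   47   26 1178] z 0.0229 cloud [0.6573 0.0795 0.0235] rect [657.5  79.9] [16.7 29.3] 82.3
t 5.85 pos [0.6581 0.0741 0.1058] psi 172.11 tilt z [ 0.0091  0.0031 -1.    ] grip 0.0579 q6 -0.544
-> x 212.9 y 104.6 z -5.5 twist -0.326
```

View pics/w_blue3.png

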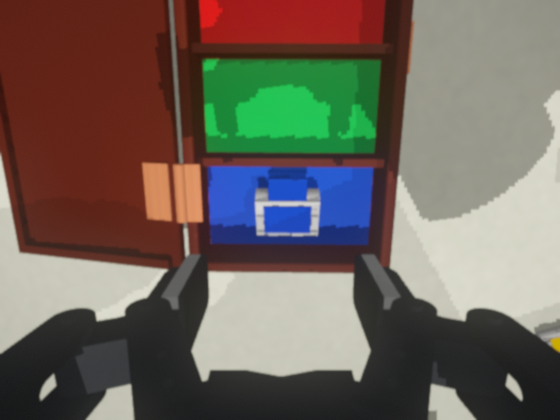

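```bash
python3 -c "
from h import *
go(.4604,.2123,.11,190.8)"
```

```text
t 5.85 pos [0.6581 0.0741 0.1058] psi 172.11 tilt z [ 0.0091  0.0031 -1.    ] grip 0.0579 q6 -0.544
-> x 214.8 y 109.8 z -5.5 twist -0.326
```

{"op": "play_rows", "data": {"deltas": [{"x": 215, "y": 110, "z": -5.5, "twist": -0.326}, {"x": 215, "y": 110, "z": -5.5, "twist": -0.326}, {"x": 215, "y": 110, "z": -5.5, "twist": -0.326}, {"x": 215, "y": 110, "z": -5.5, "twist": -0.326}, {"x": 215, "y": 110, "z": -5.5, "twist": -0.326}, {"x": 215, "y": 110, "z": -5.5, "twist": -0.326}, {"x": 215, "y": 110, "z": -5.5, "twist": -0.326}, {"x": 215, "y": 110, "z": -5.5, "twist": -0.326}], "hand": 0.85}}

```text
time: 6.65
ee_pos: [0.4606, 0.2123, 0.1097]
ee_rot: [-0.094, 0.996, 0.001, 0.005]
contact_force: [-0.2, -0.3, 0.3]
grip_width: 0.0726
```

```bash
python3 look.py yellow w_yel1; python3 foot.py w_yel1 .4604 .2123 -79; python3 -c "
from h import *
go(.4604,.2123,.003,190.8)"
```

```text
t 6.65 pos [0.4606 0.2123 0.1097] psi -169.21
yellow [ 257  184   46   33 1495] z 0.0145 cloud [0.4634 0.207  0.0151] rect [463.6 207.3] [29.7 21.6] 10.9
yellow [262 222  36  26 921] z 0.0226 cloud [0.4597 0.2277 0.023 ] rect [459.6 227.8] [22.9 17.1] 10.9
ground 0.00027620305798017886
rect ((462.0487365722656, 215.06301879882812), (40.08070373535156, 43.269554138183594), 10.174668312072754)
-25 86 z 25.6 max 26.6  y -9.1..13.6
-22 201 z 24.9 max 26.8  y -9.1..14.0
-19 189 z 23.4 max 24.9  y -9.1..14.1
-16 192 z 21.8 max 23.5  y -9.2..13.7
-13 249 z 19.7 max 21.7  y -16.7..21.1
-10 256 z 18.4 max 20.0  y -16.6..20.9
-7 276 z 18.0 max 19.3  y -17.1..21.4
-4 311 z 17.4 max 19.0  y -17.1..21.3
-1 297 z 16.1 max 17.9  y -17.2..20.9
2 299 z 14.9 max 16.5  y -17.3..20.8
5 301 z 13.7 max 15.2  y -17.3..20.9
8 296 z 12.4 max 14.0  y -17.3..21.0
11 297 z 11.1 max 12.7  y -17.4..20.9
14 308 z 9.5 max 11.3  y -17.4..21.0
17 272 z 6.8 max 9.1  y -17.3..21.1
X ext [-23.3737 -22.1695  18.6732  19.1436] Y ext [-17.8809 -17.1548  20.9023  21.6028]
t 6.7 pos [0.4608 0.2121 0.1096] psi -169.27 tilt z [ 0.0087  0.0027 -1.    ] grip 0.0725 q6 -0.639
-> x 1.3 y 0.2 z 106.6 twist -0.001
```

View pics/w_yel1.png

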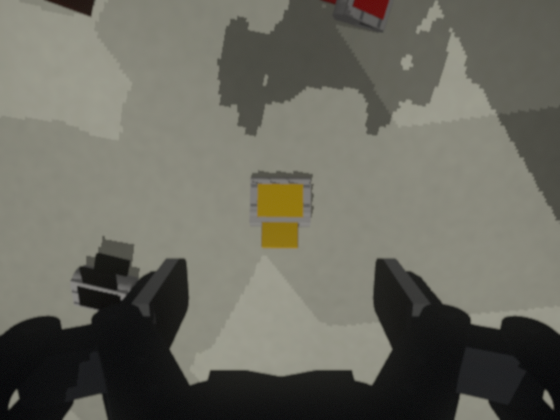

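```bash
python3 -c "
from h import *
go(.4624,.2131,.003,190.7)"
```

```text
t 6.7 pos [0.4608 0.2121 0.1096] psi -169.27 tilt z [ 0.0087  0.0027 -1.    ] grip 0.0725 q6 -0.639
-> x -0.8 y 0.6 z 106.6 twist 0.001
```

{"op": "play_rows", "data": {"deltas": [{"x": -0.8, "y": 0.6, "z": 30, "twist": 0}, {"x": -0.8, "y": 0.6, "z": 60, "twist": 0}, {"x": -0.8, "y": 0.6, "z": 85, "twist": 0}, {"x": -0.8, "y": 0.6, "z": 100, "twist": 0}, {"x": -0.8, "y": 0.6, "z": 106, "twist": 0}, {"x": -0.8, "y": 0.6, "z": 106, "twist": 0}]}}

```text
time: 7.3
ee_pos: [0.4626, 0.212, 0.0026]
ee_rot: [-0.093, 0.996, 0.0, 0.004]
contact_force: [0.0, -0.0, 0.8]
grip_width: 0.0729
```

{"op": "play_rows", "data": {"deltas": [{"x": 0, "y": 0, "z": 0, "twist": 0}, {"x": 0, "y": 0, "z": 0, "twist": 0}, {"x": 0, "y": 0, "z": 0, "twist": 0}, {"x": 0, "y": 0, "z": 0, "twist": 0}, {"x": 0, "y": 0, "z": 0, "twist": 0}, {"x": 0, "y": 0, "z": 0, "twist": 0}], "hand": 0.2, "force": 40}}

```text
time: 7.9
ee_pos: [0.4632, 0.2125, 0.0036]
ee_rot: [-0.093, 0.996, 0.001, 0.004]
contact_force: [0.5, -1.4, 6.6]
grip_width: 0.0388
```

```bash
python3 -c "
from h import *
go(.628,-.115,.11,171.9)"
```

```text
t 7.9 pos [0.4632 0.2125 0.0036] psi -169.33 tilt z [ 0.0087  0.0021 -1.    ] grip 0.0388 q6 -0.641
-> x -102.3 y -352.3 z -105.6 twist 0.328
```

{"op": "play_rows", "data": {"deltas": [{"x": 0, "y": 0, "z": -15, "twist": 0}, {"x": 0, "y": 0, "z": -50, "twist": 0}, {"x": 0, "y": -20, "z": -95, "twist": 0}, {"x": -102, "y": -352, "z": -105.6, "twist": 0.328}, {"x": -102, "y": -352, "z": -105.6, "twist": 0.328}, {"x": -102, "y": -352, "z": -105.6, "twist": 0.328}, {"x": -102, "y": -352, "z": -105.6, "twist": 0.328}, {"x": -102, "y": -352, "z": -105.6, "twist": 0.328}, {"x": -102, "y": -352, "z": -105.6, "twist": 0.328}, {"x": -102, "y": -352, "z": -105.6, "twist": 0.328}, {"x": -102, "y": -352, "z": -105.6, "twist": 0.328}, {"x": -102, "y": -352, "z": -105.6, "twist": 0.328}]}}

```text
time: 9.1
ee_pos: [0.6274, -0.116, 0.1094]
ee_rot: [0.072, 0.997, 0.001, 0.004]
contact_force: [-0.7, 0.3, 0.1]
grip_width: 0.039
```

```bash
python3 look.py yellow w_yel2; python3 -c "
from h import *
go(.628,-.114,.0125,171.9)"
```

```text
t 9.1 pos [ 0.6274 -0.116   0.1094] psi 171.73
yellow [ 198  174  167   76 9912] z 0.0083 cloud [ 0.6278 -0.1169  0.0101] rect [ 628.8 -111.3] [ 52.8 109.7] 81.8
yellow [ 242  240   79   58 4476] z 0.1202 cloud [ 0.6267 -0.1211  0.1205] rect [ 626.8 -120.9] [23.6 30.4] 81.9
yellow [ 221  307  122   48 3154] z 0.1282 cloud [ 0.6306 -0.0957  0.1229] rect [629.7 -99.4] [20.1 46.3] 82.0
t 9.15 pos [ 0.6271 -0.115   0.1096] psi 171.81 tilt z [ 0.008   0.0024 -1.    ] grip 0.0393 q6 -0.265
-> x 0.0 y 0.8 z 97.1 twist -0.002
```

View pics/w_yel2.png

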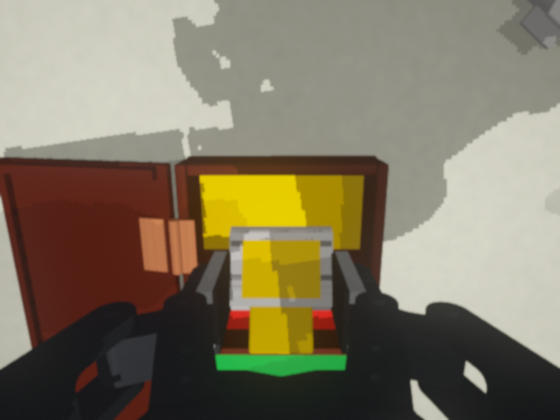

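```bash
python3 -c "
from h import *
z=np.load('w_yel2.npz');K=calibration('wrist')['K'];W=z['W']
p=rayz(K,W,[[201,176],[362,176]],.008);print(p, p.mean(0)+28*np.array([.141,.99,0]))
"
```

```text
[[ 0.6775 -0.1436  0.008 ]
 [ 0.5724 -0.1284  0.008 ]] [ 4.5729 27.584   0.008 ]
```

{"op": "play_rows", "data": {"deltas": [{"x": 0, "y": 2, "z": 25, "twist": 0}, {"x": 0, "y": 2, "z": 50, "twist": 0}, {"x": 0, "y": 2, "z": 75, "twist": 0}, {"x": 0, "y": 2, "z": 88, "twist": 0}, {"x": 0, "y": 2, "z": 94, "twist": 0}, {"x": 0, "y": 2, "z": 97, "twist": 0}, {"x": 0, "y": 2, "z": 98, "twist": 0}, {"x": 0, "y": 2, "z": 98, "twist": 0}]}}

```text
time: 9.95
ee_pos: [0.6288, -0.1126, 0.0125]
ee_rot: [0.071, 0.997, 0.002, 0.005]
contact_force: [0.7, 1.1, -0.9]
grip_width: 0.0389
```

{"op": "play_rows", "data": {"deltas": [{"x": 0, "y": 0, "z": 0.8, "twist": 0}, {"x": 0, "y": 0, "z": 1.4, "twist": 0}]}}

```text
time: 10.15
ee_pos: [0.6293, -0.1127, 0.0119]
ee_rot: [0.071, 0.997, 0.002, 0.005]
contact_force: [0.6, -0.1, -0.3]
grip_width: 0.0391
```

{"op": "play_rows", "data": {"deltas": [{"x": 0, "y": 0, "z": 0, "twist": 0}, {"x": 0, "y": 0, "z": 0, "twist": 0}, {"x": 0, "y": 0, "z": 0, "twist": 0}, {"x": 0, "y": 0, "z": 0, "twist": 0}], "hand": 0.68}}

```text
time: 10.55
ee_pos: [0.6294, -0.1127, 0.0119]
ee_rot: [0.071, 0.997, 0.002, 0.005]
contact_force: [0.0, 0.3, -0.2]
grip_width: 0.0579
```

{"op": "play_rows", "data": {"deltas": [{"x": 0, "y": 0, "z": -20, "twist": 0}, {"x": 0, "y": 0, "z": -50, "twist": 0}, {"x": 0, "y": 0, "z": -95, "twist": 0}, {"x": 0, "y": 0, "z": -95, "twist": 0}, {"x": 0, "y": 0, "z": -95, "twist": 0}]}}

```text
time: 11.05
ee_pos: [0.6291, -0.1128, 0.1084]
ee_rot: [0.071, 0.997, 0.002, 0.007]
contact_force: [-0.4, -0.1, -0.4]
grip_width: 0.0579
```

```bash
python3 look.py yellow w_yel3; python3 -c "
from h import *
go(.4246,-.0908,.12,120)"
```

```text
t 11.05 pos [ 0.6291 -0.1128  0.1084] psi 171.82
yellow [ 200  168  168   88 9803] z 0.0084 cloud [ 0.6283 -0.1113  0.012 ] rect [ 629.3 -107.8] [ 61.  109.7] 81.9
yellow [ 259  188   48   34 1580] z 0.0226 cloud [ 0.6285 -0.1177  0.0236] rect [ 628.6 -117.3] [21.5 29.8] 82.0
yellow [254 350  65   1  65] z 0.0302 cloud [ 0.6404 -0.0176  0.0303] rect [640.4 -17.6] [ 0.  43.6] 82.3
t 11.1 pos [ 0.6281 -0.1128  0.107 ] psi 171.81 tilt z [ 0.0112  0.003  -0.9999] grip 0.058 q6 -0.268
-> x 204.4 y -7.1 z -15.2 twist 0.904
```

View pics/w_yel3.png

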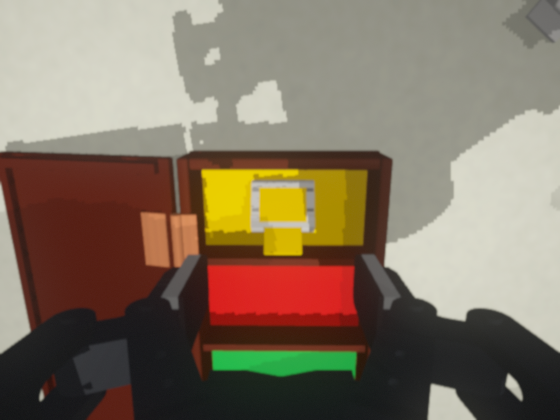

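```bash
cat > box.py <<'E'
import sys
from h import *
z=np.load(sys.argv[1]+'.npz');K=calibration('wrist')['K'];P=cloud(K,z['W'],z['d']).reshape(-1,3)
a=np.radians(-8.1);ex=np.array([np.cos(a),np.sin(a)]);ey=np.array([-ex[1],ex[0]])
r=P[:,:2]-[.6457,.0115];X,Y=r@ex*1e3,r@ey*1e3
m=(abs(X-float(sys.argv[2]))<4)&(P[:,2]>-.002)&(P[:,2]<.05)
for lo in range(-170,110,3):
    k=m&(Y>=lo)&(Y<lo+3)
    if k.sum()>2: print(lo,k.sum(),np.round(np.percentile(P[k,2],[10,50,90])*1e3,1))
E
python3 box.py w_yel3 -32
```

```text
-170 52 [-0.6  0.3  1.5]
-167 58 [-0.5  0.2  0.9]
-164 154 [-0.  15.1 36.3]
-161 80 [37.3 38.1 39. ]
-158 71 [37.5 38.1 39.1]
-152 16 [7.8 8.5 9.2]
-149 56 [7.2 8.2 9. ]
-146 53 [7.5 8.3 9.1]
-143 56 [7.5 8.1 8.9]
-140 58 [7.4 8.  9.2]
-137 50 [7.7 8.5 9.3]
-134 52 [7.2 8.1 9. ]
-131 55 [7.6 8.4 9.1]
-128 51 [7.6 8.3 9.2]
-125 48 [7.7 8.4 9.2]
-122 54 [7.5 8.3 9.1]
-119 47 [7.7 8.4 9. ]
-116 49 [7.3 8.2 8.8]
-113 50 [7.5 8.2 9. ]
-110 51 [7.6 8.5 9.1]
-107 50 [7.6 8.3 9.1]
-104 50 [7.6 8.3 9. ]
-101 43 [7.6 8.3 9.3]
-98 207 [ 8.1 20.5 30.2]
-95 58 [29.6 30.4 30.9]
-92 11 [29.4 30.2 30.6]
-83 19 [8.  8.5 8.9]
-80 45 [7.6 8.4 9.1]
-77 42 [7.6 8.3 9.1]
-74 46 [7.3 8.4 9.2]
-71 45 [7.6 8.4 9.4]
-68 42 [7.5 8.3 8.9]
-65 43 [7.7 8.3 8.7]
-62 39 [7.8 8.2 9.1]
-59 43 [7.4 8.4 9.3]
-56 41 [7.5 8.2 9.2]
-53 43 [7.5 8.2 8.8]
-50 43 [7.5 8.3 9. ]
-47 41 [7.5 8.4 9.1]
-44 39 [7.5 8.3 8.9]
-41 43 [7.5 8.3 9.4]
-38 33 [7.6 8.3 9.1]
-35 253 [ 8.6 19.7 29.7]
-32 46 [29.6 30.3 30.8]
-29 6 [29.7 30.  30.2]
-14 18 [7.7 8.6 9.3]
-11 37 [7.6 8.3 9. ]
-8 39 [7.6 8.3 9.3]
-5 34 [7.9 8.3 9.1]
-2 36 [7.6 8.3 9.2]
1 25 [7.6 8.  9. ]
```

```bash
python3 -c "
from h import *
go(.4246,-.0908,.12,171.9)"
```

```text
t 11.1 pos [ 0.6281 -0.1128  0.107 ] psi 171.81 tilt z [ 0.0112  0.003  -0.9999] grip 0.058 q6 -0.268
-> x 204.4 y -7.1 z -15.2 twist -0.002
```

{"op": "play_rows", "data": {"deltas": [{"x": 204, "y": -7, "z": -15, "twist": 0}, {"x": 204, "y": -7, "z": -15, "twist": 0}, {"x": 204, "y": -7, "z": -15, "twist": 0}, {"x": 204, "y": -7, "z": -15, "twist": 0}, {"x": 204, "y": -7, "z": -15, "twist": 0}, {"x": 204, "y": -7, "z": -15, "twist": 0}, {"x": 204, "y": -7, "z": -15, "twist": 0}]}}

```text
time: 11.8
ee_pos: [0.4259, -0.0907, 0.1196]
ee_rot: [0.071, 0.997, 0.002, 0.006]
contact_force: [-0.0, 0.9, -0.0]
grip_width: 0.0581
```

```bash
python3 look.py green w_th1; python3 foot.py w_th1 .4246 -.0908 0
```

```text
t 11.8 pos [ 0.4259 -0.0907  0.1196] psi 171.83
green [268 185  30  34 675] z 0.0294 cloud [ 0.4239 -0.0952  0.0282] rect [424.1 -95.8] [21.5 18.2] 55.6
green [ 43 374  13  17 131] z 0.0084 cloud [0.6154 0.0169 0.0307] rect [633.9  33.3] [18.8  6.7] 51.4
ground 0.00027695734033855723
rect ((425.5334167480469, -92.80400848388672), (19.702835083007812, 21.489850997924805), 85.85541534423828)
-10 85 z 19.0 max 26.5  y -8.0..4.8
-7 136 z 26.7 max 31.4  y -10.2..6.7
-4 155 z 29.5 max 32.9  y -11.1..5.9
-1 165 z 30.6 max 32.9  y -11.7..6.8
2 154 z 30.1 max 33.1  y -11.4..6.3
5 132 z 28.4 max 32.4  y -10.8..5.1
8 74 z 22.3 max 28.6  y -8.7..3.9
11 12 z 16.3 max 17.5  y -5.0..2.3
X ext [-9.4984 -8.9314 10.5696 11.5463] Y ext [-11.6419 -11.3416   6.3665   6.9859]
```

View pics/w_th1.png

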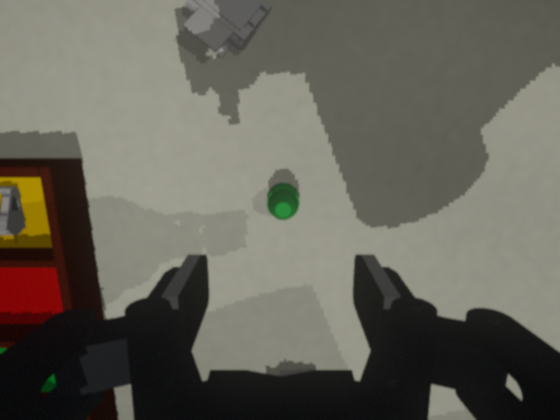

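```bash
python3 -c "
from h import *
z=np.load('w_th1.npz');K=calibration('wrist')['K'];P=cloud(K,z['W'],z['d']).reshape(-1,3)
n=np.hypot(P[:,0]-.425,P[:,1]+.093)<.03
for a,b in((.005,.012),(.012,.02),(.02,.026),(.026,.029),(.029,.04),(.031,.04)):
  k=n&(P[:,2]>a)&(P[:,2]<b); print(a,k.sum(),P[k].mean(0),P[k].min(0),P[k].max(0))
go(.4253,-.0945,.005,171.9)"
```

```text
0.005 47 [ 0.4247 -0.1007  0.0091] [ 0.4151 -0.1027  0.0057] [ 0.4353 -0.095   0.012 ]
0.012 155 [ 0.4248 -0.0976  0.0165] [ 0.4147 -0.1026  0.012 ] [ 0.4365 -0.0835  0.02  ]
0.02 171 [ 0.4247 -0.097   0.0229] [ 0.4157 -0.1018  0.0201] [ 0.4355 -0.084   0.026 ]
0.026 162 [ 0.4247 -0.0936  0.0277] [ 0.4172 -0.1004  0.026 ] [ 0.4339 -0.083   0.029 ]
0.029 366 [ 0.4257 -0.0922  0.0314] [ 0.4187 -0.0995  0.029 ] [ 0.4331 -0.0844  0.034 ]
0.031 240 [ 0.4258 -0.0918  0.0321] [ 0.4193 -0.0976  0.031 ] [ 0.4325 -0.0858  0.034 ]
t 11.85 pos [ 0.4261 -0.0907  0.1195] psi 171.81 tilt z [ 0.011   0.0027 -0.9999] grip 0.058 q6 -0.389
-> x 1.5 y -4.4 z 114.5 twist -0.002
```

```bash
python3 -c "
from h import *
go(.4255,-.092,.006,171.9)"
```

```text
t 11.85 pos [ 0.4261 -0.0907  0.1195] psi 171.81 tilt z [ 0.011   0.0027 -0.9999] grip 0.058 q6 -0.389
-> x 1.6 y -1.9 z 113.5 twist -0.002
```

{"op": "play_rows", "data": {"deltas": [{"x": 1.6, "y": -1.9, "z": 30, "twist": 0}, {"x": 1.6, "y": -1.9, "z": 65, "twist": 0}, {"x": 1.6, "y": -1.9, "z": 95, "twist": 0}, {"x": 1.6, "y": -1.9, "z": 108, "twist": 0}, {"x": 1.6, "y": -1.9, "z": 113, "twist": 0}, {"x": 1.6, "y": -1.9, "z": 113, "twist": 0}]}}

```text
time: 12.45
ee_pos: [0.4256, -0.0922, 0.0054]
ee_rot: [0.071, 0.997, 0.001, 0.004]
contact_force: [-0.1, -0.8, -0.7]
grip_width: 0.0582
```

{"op": "play_rows", "data": {"deltas": [{"x": 0, "y": 0, "z": 0, "twist": 0}, {"x": 0, "y": 0, "z": 0, "twist": 0}, {"x": 0, "y": 0, "z": 0, "twist": 0}, {"x": 0, "y": 0, "z": 0, "twist": 0}, {"x": 0, "y": 0, "z": 0, "twist": 0}, {"x": 0, "y": 0, "z": 0, "twist": 0}, {"x": 0, "y": 0, "z": 0, "twist": 0}], "hand": 0.08, "force": 25}}

```text
time: 13.15
ee_pos: [0.4264, -0.0921, 0.0062]
ee_rot: [0.071, 0.997, 0.001, 0.005]
contact_force: [-0.4, -0.1, 7.2]
grip_width: 0.0206
```

```bash
python3 -c "
from h import *
go(.6457,.0115,.12,171.9)"
```

```text
t 13.15 pos [ 0.4264 -0.0921  0.0062] psi 171.83 tilt z [ 0.0104  0.0022 -0.9999] grip 0.0206 q6 -0.386
-> x -203.4 y 134.1 z -111.3 twist -0.001
```

{"op": "play_rows", "data": {"deltas": [{"x": 0, "y": 0, "z": -15, "twist": 0}, {"x": 0, "y": 0, "z": -50, "twist": 0}, {"x": 0, "y": 0, "z": -95, "twist": 0}, {"x": -203.5, "y": 134, "z": -111.5, "twist": 0}, {"x": -203.5, "y": 134, "z": -111.5, "twist": 0}, {"x": -203.5, "y": 134, "z": -111.5, "twist": 0}, {"x": -203.5, "y": 134, "z": -111.5, "twist": 0}, {"x": -203.5, "y": 134, "z": -111.5, "twist": 0}, {"x": -203.5, "y": 134, "z": -111.5, "twist": 0}, {"x": -203.5, "y": 134, "z": -111.5, "twist": 0}]}}

```text
time: 14.15
ee_pos: [0.6457, 0.0118, 0.1192]
ee_rot: [0.071, 0.997, 0.001, 0.004]
contact_force: [-1.4, -1.1, -0.8]
grip_width: 0.0202
```

```bash
python3 look.py green w_th2; python3 -c "
from h import *
go(.6457,.0115,.0145,171.9)"
```

```text
t 14.15 pos [0.6457 0.0118 0.1192] psi 171.84
green [  202   165   160   151 15168] z 0.0085 cloud [0.6458 0.011  0.0375] rect [650.5  42.7] [114.6 109.5] 82.1
t 14.2 pos [0.6449 0.0114 0.1195] psi 171.82 tilt z [ 0.0088  0.0021 -1.    ] grip 0.0201 q6 -0.463
-> x 0.1 y -0.1 z 105.0 twist -0.001
```

View pics/w_th2.png

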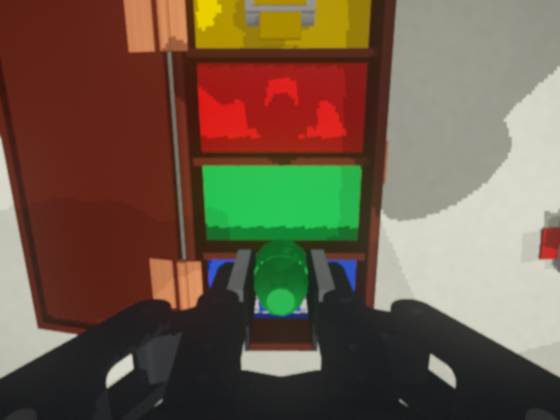

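{"op": "play_rows", "data": {"deltas": [{"x": 0, "y": 0, "z": 30, "twist": 0}, {"x": 0, "y": 0, "z": 60, "twist": 0}, {"x": 0, "y": 0, "z": 85, "twist": 0}, {"x": 0, "y": 0, "z": 96, "twist": 0}, {"x": 0, "y": 0, "z": 102, "twist": 0}, {"x": 0, "y": 0, "z": 104.5, "twist": 0}, {"x": 0, "y": 0, "z": 105, "twist": 0}, {"x": 0, "y": 0, "z": 105, "twist": 0}]}}

```text
time: 15.0
ee_pos: [0.6465, 0.0117, 0.0156]
ee_rot: [0.071, 0.997, 0.002, 0.005]
contact_force: [0.3, -0.6, -0.6]
grip_width: 0.0203
```

{"op": "play_rows", "data": {"deltas": [{"x": 0, "y": 0, "z": 0.8, "twist": 0}, {"x": 0, "y": 0, "z": 1.5, "twist": 0}, {"x": 0, "y": 0, "z": 1.5, "twist": 0}]}}

```text
time: 15.3
ee_pos: [0.6466, 0.0118, 0.0143]
ee_rot: [0.071, 0.997, 0.002, 0.005]
contact_force: [0.9, 0.0, -0.6]
grip_width: 0.0204
```

{"op": "play_rows", "data": {"deltas": [{"x": 0, "y": 0, "z": 0.6, "twist": 0}, {"x": 0, "y": 0, "z": 0.6, "twist": 0}]}}

```text
time: 15.5
ee_pos: [0.6466, 0.0117, 0.0143]
ee_rot: [0.071, 0.997, 0.002, 0.005]
contact_force: [-1.7, 0.0, 4.6]
grip_width: 0.0204
```

{"op": "play_rows", "data": {"deltas": [{"x": 0, "y": 0, "z": 0, "twist": 0}, {"x": 0, "y": 0, "z": 0, "twist": 0}, {"x": 0, "y": 0, "z": 0, "twist": 0}, {"x": 0, "y": 0, "z": 0, "twist": 0}], "hand": 0.6}}

```text
time: 15.9
ee_pos: [0.6466, 0.0118, 0.0141]
ee_rot: [0.071, 0.997, 0.002, 0.005]
contact_force: [-0.3, 0.8, 0.0]
grip_width: 0.0515
```

{"op": "play_rows", "data": {"deltas": [{"x": 0, "y": 0, "z": -15, "twist": 0}, {"x": 0, "y": 0, "z": -50, "twist": 0}, {"x": 0, "y": 0, "z": -95, "twist": 0}, {"x": 0, "y": 0, "z": -95, "twist": 0}, {"x": 0, "y": 0, "z": -95, "twist": 0}]}}

```text
time: 16.4
ee_pos: [0.6466, 0.0118, 0.1119]
ee_rot: [0.071, 0.997, 0.002, 0.007]
contact_force: [-0.2, 0.1, -1.3]
grip_width: 0.0514
```

```bash
python3 look.py green w_th3; python3 -c "
from h import *
go(.438,.072,.11,83.6)"
```

```text
t 16.4 pos [0.6466 0.0118 0.1119] psi 171.84
green [  202   167   165    78 12361] z 0.0083 cloud [0.6459 0.0115 0.0116] rect [646.4  13.4] [ 54.2 109.6] 81.9
t 16.45 pos [0.6457 0.0116 0.1104] psi 171.83 tilt z [ 0.0124  0.0033 -0.9999] grip 0.0512 q6 -0.463
-> x 214.1 y 30.3 z -2.0 twist 1.540
```

View pics/w_th3.png

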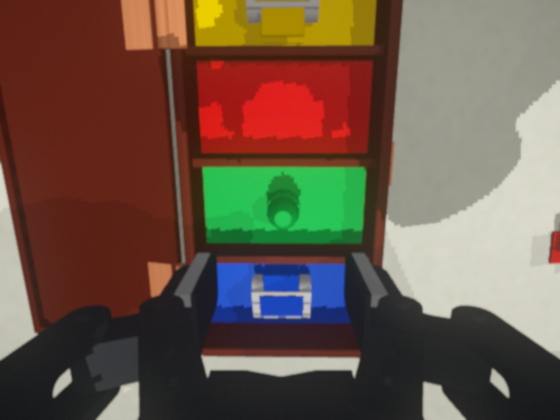

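{"op": "play_rows", "data": {"deltas": [{"x": 214, "y": 30, "z": -2, "twist": 1.54}, {"x": 214, "y": 30, "z": -2, "twist": 1.54}, {"x": 214, "y": 30, "z": -2, "twist": 1.54}, {"x": 214, "y": 30, "z": -2, "twist": 1.54}, {"x": 214, "y": 30, "z": -2, "twist": 1.54}, {"x": 214, "y": 30, "z": -2, "twist": 1.54}, {"x": 214, "y": 30, "z": -2, "twist": 1.54}, {"x": 214, "y": 30, "z": -2, "twist": 1.54}, {"x": 214, "y": 30, "z": -2, "twist": 1.54}, {"x": 214, "y": 30, "z": -2, "twist": 1.54}, {"x": 214, "y": 30, "z": -2, "twist": 1.54}, {"x": 214, "y": 30, "z": -2, "twist": 1.54}], "hand": 0.85}}

```text
time: 17.65
ee_pos: [0.4375, 0.0714, 0.1094]
ee_rot: [0.746, 0.666, 0.005, 0.003]
contact_force: [0.7, 0.0, -0.3]
grip_width: 0.0725
```

```bash
python3 look.py red w_red1; python3 foot.py w_red1 .438 .0715 173.6
```

```text
t 17.65 pos [0.4375 0.0714 0.1094] psi 83.56
red [ 259  185   46   34 1452] z 0.0145 cloud [0.4329 0.0734 0.0156] rect [433.3  73.4] [29.6 21.9] 85.7
red [264 223  37  27 908] z 0.0225 cloud [0.4541 0.0718 0.023 ] rect [454.4  71.6] [23.3 17.3] 85.8
ground 0.00024404292406454697
rect ((441.0045166015625, 72.69580078125), (40.07564163208008, 43.176631927490234), 85.61478424072266)
-25 117 z 25.7 max 26.7  y -13.4..9.0
-22 192 z 24.8 max 26.2  y -14.0..9.2
-19 198 z 23.0 max 24.6  y -13.5..9.2
-16 199 z 21.3 max 23.0  y -13.4..14.9
-13 263 z 19.3 max 21.3  y -20.8..16.7
-10 257 z 18.4 max 19.5  y -20.7..17.1
-7 278 z 17.9 max 19.4  y -20.7..17.2
-4 305 z 17.2 max 18.6  y -20.7..17.8
-1 305 z 15.9 max 17.6  y -20.7..17.9
2 307 z 14.6 max 16.2  y -20.2..17.9
5 290 z 13.3 max 15.1  y -20.3..17.9
8 297 z 12.2 max 13.7  y -20.3..17.9
11 303 z 10.9 max 12.5  y -20.3..17.9
14 311 z 8.7 max 10.8  y -19.7..18.0
17 189 z 6.1 max 8.6  y -20.4..17.0
X ext [-23.8183 -22.6568  17.9066  18.6081] Y ext [-21.1915 -20.293   17.7138  18.5268]
```

View pics/w_red1.png

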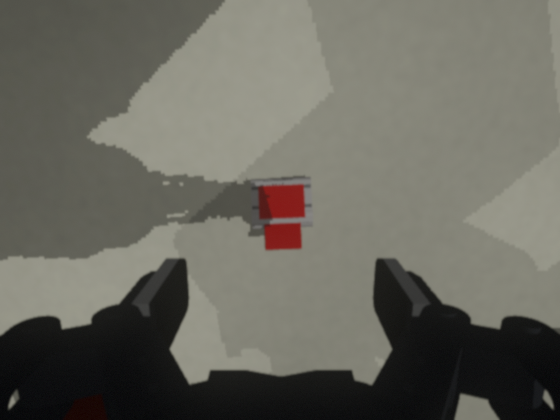

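Red clip at (282,215). Origin = rect centre + 2 mm along yaw 175.7° → (0.439, 0.0728), jaw axis 85.7°.

```bash
python3 -c "
from h import *
go(.439,.0728,.003,85.7)"
```

```text
t 17.7 pos [0.4377 0.0714 0.1095] psi 83.67 tilt z [ 0.0112  0.0025 -0.9999] grip 0.0725 q6 -2.299
-> x 1.1 y 0.0 z 106.5 twist -0.035
```

{"op": "play_rows", "data": {"deltas": [{"x": 1.1, "y": 0, "z": 30, "twist": -0.035}, {"x": 1.1, "y": 0, "z": 60, "twist": -0.035}, {"x": 1.1, "y": 0, "z": 85, "twist": -0.035}, {"x": 1.1, "y": 0, "z": 100, "twist": -0.035}, {"x": 1.1, "y": 0, "z": 106, "twist": -0.035}, {"x": 1.1, "y": 0, "z": 106, "twist": -0.035}]}}

```text
time: 18.3
ee_pos: [0.4384, 0.0724, 0.0028]
ee_rot: [0.733, 0.68, 0.004, 0.003]
contact_force: [0.2, 0.2, 1.0]
grip_width: 0.0727
```

{"op": "play_rows", "data": {"deltas": [{"x": 0, "y": 0, "z": 0, "twist": 0}, {"x": 0, "y": 0, "z": 0, "twist": 0}, {"x": 0, "y": 0, "z": 0, "twist": 0}, {"x": 0, "y": 0, "z": 0, "twist": 0}, {"x": 0, "y": 0, "z": 0, "twist": 0}, {"x": 0, "y": 0, "z": 0, "twist": 0}], "hand": 0.2, "force": 40}}

```text
time: 18.9
ee_pos: [0.439, 0.0727, 0.0038]
ee_rot: [0.733, 0.68, 0.005, 0.003]
contact_force: [-1.6, 0.8, 5.6]
grip_width: 0.039
```

```bash
python3 -c "
from h import *
go(.6368,-.0509,.12,171.9)"
```

```text
t 18.9 pos [0.439  0.0727 0.0038] psi 85.77 tilt z [ 0.011   0.0022 -0.9999] grip 0.039 q6 -2.267
-> x -108.4 y 207.7 z -114.3 twist -1.503
```

{"op": "play_rows", "data": {"deltas": [{"x": 0, "y": 0, "z": -15, "twist": 0}, {"x": 0, "y": 0, "z": -50, "twist": 0}, {"x": 0, "y": 0, "z": -95, "twist": -0.14}, {"x": -20, "y": 40, "z": -114, "twist": -0.29}, {"x": -108.4, "y": 207.7, "z": -114.3, "twist": -1.503}, {"x": -108.4, "y": 207.7, "z": -114.3, "twist": -1.503}, {"x": -108.4, "y": 207.7, "z": -114.3, "twist": -1.503}, {"x": -108.4, "y": 207.7, "z": -114.3, "twist": -1.503}, {"x": -108.4, "y": 207.7, "z": -114.3, "twist": -1.503}, {"x": -108.4, "y": 207.7, "z": -114.3, "twist": -1.503}, {"x": -108.4, "y": 207.7, "z": -114.3, "twist": -1.503}, {"x": -108.4, "y": 207.7, "z": -114.3, "twist": -1.503}]}}

```text
time: 20.1
ee_pos: [0.6368, -0.0512, 0.1203]
ee_rot: [0.097, 0.995, 0.002, 0.005]
contact_force: [-0.1, 0.3, -0.3]
grip_width: 0.0391
```

```bash
python3 -c "
from h import *
go(.6368,-.0509,.12,171.9)"
```

```text
t 20.1 pos [ 0.6368 -0.0512  0.1203] psi 168.88 tilt z [ 0.0112  0.0024 -0.9999] grip 0.0391 q6 -0.419
-> x 0.1 y 0.3 z 0.3 twist -0.053
```

{"op": "play_rows", "data": {"deltas": [{"x": 0, "y": 0, "z": 0, "twist": -0.053}, {"x": 0, "y": 0, "z": 0, "twist": -0.053}]}}

```text
time: 20.3
ee_pos: [0.6367, -0.0513, 0.1208]
ee_rot: [0.07, 0.998, 0.002, 0.006]
contact_force: [-1.5, 0.1, 0.9]
grip_width: 0.0387
```

```bash
python3 look.py red w_red2; python3 -c "
from h import *
go(.6368,-.0509,.012,171.9)"
```

```text
t 20.3 pos [ 0.6367 -0.0513  0.1208] psi 171.96
red [    0    49   185   291 35126] z 0.0239 cloud [ 0.761  -0.0817  0.0252] rect [758.8 -66.6] [198.5 107.5] 82.2
red [  183   165   184   110 12302] z 0.0085 cloud [ 0.6418 -0.0517  0.0137] rect [644.2 -37.9] [ 81.2 129.2] 82.9
red [369 203  11  19  73] z 0.038 cloud [ 0.5803 -0.045   0.0379] rect [580.6 -44.4] [11.6  5.4] 71.3
red [ 242  240   79   58 4392] z 0.1315 cloud [ 0.6361 -0.0564  0.1318] rect [636.1 -56.1] [23.6 30.2] 82.1
red [ 223  307  115   47 3734] z 0.1381 cloud [ 0.642  -0.0172  0.1114] rect [639.5 -34.1] [19.9 43.7] 82.3
red [ 76 361  22  29 336] z 0.0187 cloud [0.7902 0.0475 0.0406] rect [806.3  63.5] [30.5 10.5] 37.3
red [133 381  19  23 239] z 0.0297 cloud [0.7505 0.0629 0.0462] rect [758.7  76.3] [23.9 10.1] 48.7
red [124 405  23  10 117] z 0.0329 cloud [0.7634 0.0811 0.0394] rect [767.6  86.4] [ 6.1 16.1] 63.6
t 20.35 pos [ 0.6368 -0.0512  0.1208] psi 171.83 tilt z [ 0.0118  0.0026 -0.9999] grip 0.0389 q6 -0.367
-> x 1.2 y -0.2 z 108.8 twist -0.001
```

View pics/w_red2.png

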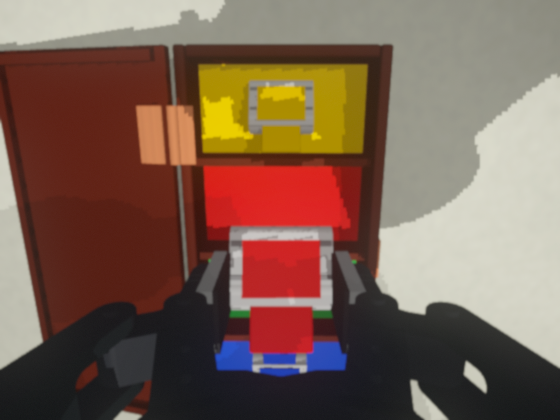

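{"op": "play_rows", "data": {"deltas": [{"x": 1, "y": 0, "z": 30, "twist": 0}, {"x": 1, "y": 0, "z": 60, "twist": 0}, {"x": 1, "y": 0, "z": 85, "twist": 0}, {"x": 1, "y": 0, "z": 98, "twist": 0}, {"x": 1, "y": 0, "z": 104, "twist": 0}, {"x": 1, "y": 0, "z": 107, "twist": 0}, {"x": 1, "y": 0, "z": 108.5, "twist": 0}, {"x": 1, "y": 0, "z": 109, "twist": 0}]}}

```text
time: 21.15
ee_pos: [0.6377, -0.0507, 0.0127]
ee_rot: [0.071, 0.997, 0.002, 0.007]
contact_force: [-0.1, 0.1, -0.1]
grip_width: 0.0385
```

{"op": "play_rows", "data": {"deltas": [{"x": 0, "y": 0, "z": 0.4, "twist": 0}, {"x": 0, "y": 0, "z": 0.8, "twist": 0}]}}

```text
time: 21.35
ee_pos: [0.6382, -0.0506, 0.0127]
ee_rot: [0.071, 0.997, 0.002, 0.007]
contact_force: [0.6, -0.5, -0.4]
grip_width: 0.039
```

{"op": "play_rows", "data": {"deltas": [{"x": 0, "y": 0, "z": 0.6, "twist": 0}, {"x": 0, "y": 0, "z": 1, "twist": 0}]}}

```text
time: 21.55
ee_pos: [0.6385, -0.0506, 0.0121]
ee_rot: [0.071, 0.997, 0.002, 0.008]
contact_force: [-0.9, 0.3, 4.4]
grip_width: 0.0388
```

{"op": "play_rows", "data": {"deltas": [{"x": 0, "y": 0, "z": 0, "twist": 0}, {"x": 0, "y": 0, "z": 0, "twist": 0}, {"x": 0, "y": 0, "z": 0, "twist": 0}, {"x": 0, "y": 0, "z": 0, "twist": 0}], "hand": 0.68}}

```text
time: 21.95
ee_pos: [0.6385, -0.0506, 0.012]
ee_rot: [0.071, 0.997, 0.002, 0.008]
contact_force: [0.9, -1.3, -0.0]
grip_width: 0.0578
```

{"op": "play_rows", "data": {"deltas": [{"x": 0, "y": 0, "z": -15, "twist": 0}, {"x": 0, "y": 0, "z": -50, "twist": 0}, {"x": 0, "y": 0, "z": -95, "twist": 0}, {"x": 0, "y": 0, "z": -130, "twist": 0}, {"x": 0, "y": 0, "z": -130, "twist": 0}]}}

```text
time: 22.45
ee_pos: [0.6399, -0.0508, 0.1496]
ee_rot: [0.071, 0.997, 0.003, 0.013]
contact_force: [0.3, 0.4, 0.2]
grip_width: 0.0581
```

```bash
python3 look.py red w_red3 | head -3; python3 - <<'E'
from h import *
im,d=capture('side');cv2.imwrite('pics/side1.png',im)
im=im[160:280,270:420];cv2.imwrite('pics/side1c.png',cv2.resize(im,None,fx=5,fy=5,interpolation=cv2.INTER_CUBIC))
E
```

```text
t 22.45 pos [ 0.6399 -0.0508  0.1496] psi 171.89
red [   30    55   167   266 26255] z 0.023 cloud [ 0.7648 -0.0779  0.0246] rect [759.7 -63.7] [203.3 107.7] 81.9
red [ 217  157  145   77 7698] z 0.0084 cloud [ 0.6368 -0.0502  0.012 ] rect [638.2 -47. ] [ 60.8 111.8] 82.0
```

View pics/w_red3.png

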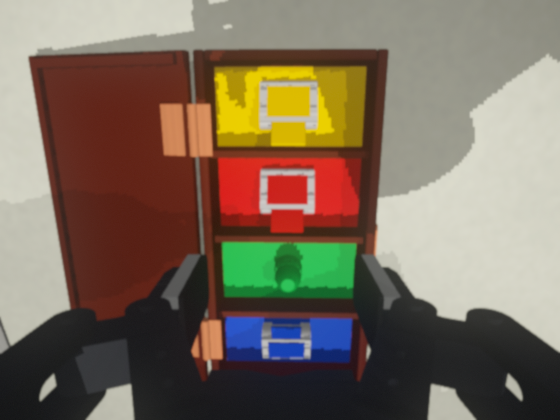

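View pics/side1c.png

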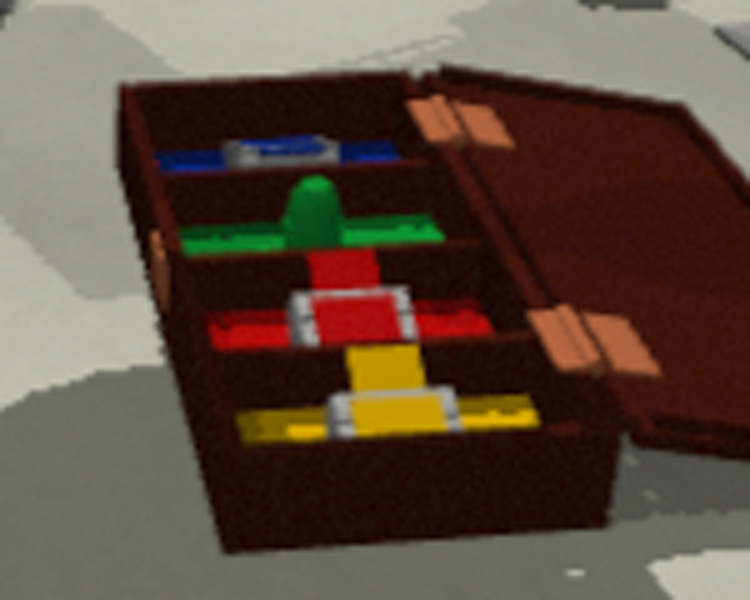

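```bash
python3 - <<'E'
from h import *
z=np.load('w_red3.npz');K=calibration('wrist')['K'];P=cloud(K,z['W'],z['d']).reshape(-1,3)
a=np.radians(-8.1);ex=np.array([np.cos(a),np.sin(a)]);ey=np.array([-ex[1],ex[0]])
r=P[:,:2]-[.6457,.0115];X,Y=r@ex*1e3,r@ey*1e3;Z=P[:,2]*1e3
for n,c in dict(yellow=-126,red=-63,green=0,blue=63).items():
    reg=(abs(X)<50)&(abs(Y-c)<27)
    m=reg&(Z>13)&(Z<45); L=np.median(Z[reg&(Z<12)])
    rc=cv2.minAreaRect(np.c_[X[m],Y[m]-c].astype(np.float32))
    b=m&(abs(X-rc[0][0])<18)
    # tilt of body across: fit plane on the top panel band
    k=b&(Z-L<17)&(Z-L>9); A=np.c_[X[k],Y[k],np.ones(k.sum())]; co=np.linalg.lstsq(A,Z[k],rcond=None)[0]
    print(n,'lining z %.1f'%L,'top %.1f'%(np.percentile(Z[m],99)-L),'rect',np.round(rc[0],1),np.round(rc[1],1),round(rc[2],1),'slope',co[:2])
z0=np.load('top0.npz');im,d=capture('top');cv2.imwrite('pics/top1.png',im)
K,W=cam('top')
for n,(u,v) in dict(black=(138,184),plain=(393,253)).items():
    for q in (z0['d'],d):
        p=cloud(K,W,q)[v-22:v+22,u-22:u+22].reshape(-1,3);p=p[(p[:,2]>.005)&(p[:,2]<.04)]
        print(n,len(p),p.mean(0),cv2.minAreaRect((p[:,:2]*1000).astype(np.float32)))
E
```

```text
yellow lining z 8.2 top 26.4 rect [1.4 4. ] [39.9 42.2] 0.5 slope [-0.0033  0.2201]
red lining z 8.3 top 26.1 rect [1.8 3.6] [43.7 40.1] 89.8 slope [-0.0049  0.2719]
green lining z 8.3 top 32.9 rect [ 1.1 -0.5] [19.4 21.5] 87.2 slope [-0.0102  0.2102]
blue lining z 8.4 top 26.2 rect [ 2.2 -1.5] [40.1 43.3] 0.5 slope [ 0.0077 -0.1134]
black 339 [0.5733 0.2942 0.0164] ((573.7438354492188, 294.09747314453125), (42.18544387817383, 39.803375244140625), 85.72053527832031)
black 0 [nan nan nan] ((0.0, 0.0), (0.0, 0.0), 0.0)
plain 401 [ 0.4434 -0.2157  0.0162] ((449.6878356933594, -220.14710998535156), (42.11751937866211, 96.82799530029297), 45.27226638793945)
plain 406 [ 0.4435 -0.2154  0.0163] ((448.0203552246094, -211.819091796875), (52.23231506347656, 40.20849609375), 44.45559310913086)<stdin>:18: RuntimeWarning: Mean of empty slice.
  ret = um.true_divide(
```

View pics/top1.png

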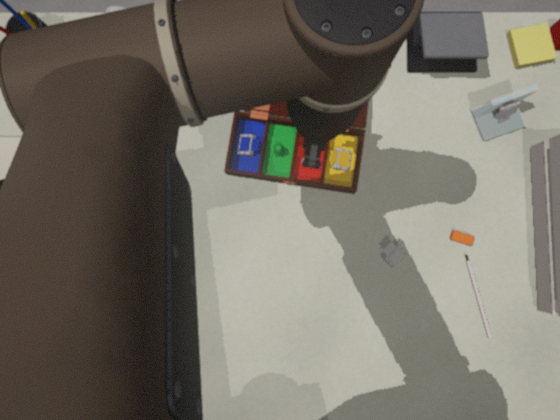

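```bash
python3 - <<'E'
from h import *
z=np.load('w_red3.npz');K=calibration('wrist')['K'];P=cloud(K,z['W'],z['d']).reshape(-1,3)
a=np.radians(-8.1);ex=np.array([np.cos(a),np.sin(a)]);ey=np.array([-ex[1],ex[0]])
r=P[:,:2]-[.6457,.0115];X,Y=r@ex*1e3,r@ey*1e3;Z=P[:,2]*1e3
for n,c,sg,o in (('yellow',-126,-1,2),('red',-63,-1,1.6),('blue',63,1,.5)):
    u=sg*(Y-c-o)
    print(n,[ '%d:%.1f/%.1f'%(q,*[np.median(Z[(abs(u-q)<1.5)&(abs(X-2-s*9)<9)&(Z>11)])-8.3 for s in(-1,1)]) for q in (-20,-9,-5,0,5,10,14)])
go(.45,-.4,.25,171.9)
E
```

```text
yellow ['-20:25.1/24.7', '-9:18.5/18.3', '-5:18.0/17.8', '0:16.8/16.5', '5:283.5/14.3', '10:12.2/12.3', '14:10.5/10.6']
red ['-20:24.9/24.8', '-9:18.6/18.5', '-5:18.1/18.0', '0:16.6/16.5', '5:14.4/14.4', '10:216.6/216.9', '14:223.6/224.0']
blue ['-20:25.2/25.4', '-9:17.5/18.5', '-5:18.2/18.2', '0:17.0/16.9', '5:15.1/15.0', '10:12.8/12.7', '14:11.0/10.9']
t 22.6 pos [ 0.6363 -0.0509  0.1428] psi 171.81 tilt z [ 0.0162  0.0036 -0.9999] grip 0.058 q6 -0.368
-> x 133.0 y -371.4 z -111.5 twist -0.002
```

Profiles match those seen on the table, so all clips lie flat. Moving the arm clear to check the black clip.

{"op": "play_rows", "data": {"deltas": [{"x": 0, "y": 0, "z": -50, "twist": 0}, {"x": 0, "y": 0, "z": -100, "twist": 0}, {"x": 133, "y": -371, "z": -111, "twist": 0}, {"x": 133, "y": -371, "z": -111, "twist": 0}, {"x": 133, "y": -371, "z": -111, "twist": 0}, {"x": 133, "y": -371, "z": -111, "twist": 0}, {"x": 133, "y": -371, "z": -111, "twist": 0}, {"x": 133, "y": -371, "z": -111, "twist": 0}, {"x": 133, "y": -371, "z": -111, "twist": 0}, {"x": 133, "y": -371, "z": -111, "twist": 0}, {"x": 133, "y": -371, "z": -111, "twist": 0}, {"x": 133, "y": -371, "z": -111, "twist": 0}]}}

```text
time: 23.8
ee_pos: [0.4488, -0.4003, 0.248]
ee_rot: [0.073, 0.997, 0.003, 0.007]
contact_force: [0.1, -0.4, 0.7]
grip_width: 0.058
```

```bash
python3 - <<'E'
from h import *
z0=np.load('top0.npz');im,d=capture('top');cv2.imwrite('pics/top2.png',im)
K,W=cam('top')
for n,(u,v) in dict(black=(138,184),plain=(393,253)).items():
    for q in (z0['d'],d):
        p=cloud(K,W,q)[v-22:v+22,u-22:u+22].reshape(-1,3);p=p[(p[:,2]>.005)&(p[:,2]<.04)]
        print(n,len(p),p.mean(0) if len(p) else '')
E
```

```text
black 339 [0.5733 0.2942 0.0164]
black 345 [0.5733 0.2944 0.0162]
plain 401 [ 0.4434 -0.2157  0.0162]
plain 406 [ 0.4439 -0.2153  0.0162]
```

View pics/top2.png

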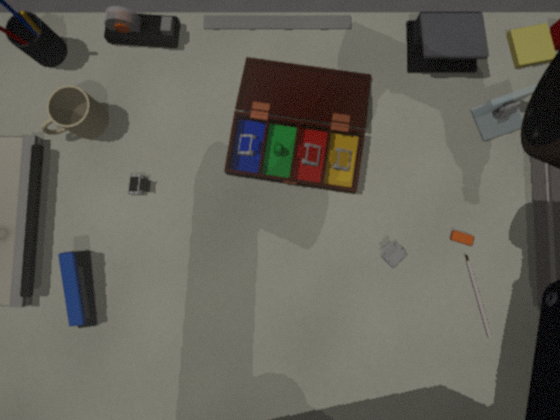

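All four items sit in their compartments (rows 145–160, columns 246–342), and the black and silver clips have not moved.

```bash
python3 -c "
from rig import *
print(close_job())"
```

```text
the job is handed in; nothing more can be done
None
```

I put the blue, yellow and red clips and the green thimble into their own-colour compartments, one at a time. Each was set down flat or upright and released. The job was handed in at about 24 s of robot time, well inside the 88 s limit; `close_job` gave no verdict.

**Position:** in the last wrist depth picture, each item's measured centre was within about 2 mm along and 4 mm across of its lining's centre. That is well inside the limits.

**Height and tilt:** the clips' tops measured 26.1 to 26.4 mm above their linings (26 mm expected). The thimble's tip measured 32.9 mm (32 mm expected). The clips' height profiles matched those seen on the table, so they lie flat and fully down. A few spots in the profiles gave spurious values because the gripper's own parts were in that view.

**Black and all-silver clips:** in the top view they measured less than 1 mm from where they started.

**Disagreements:** one wrist estimate of the yellow lining's centre was about 5 mm off the others. I put this down to the outer wall hiding its edge, and it was within tolerance. The tool also tilted slightly, by about 0.01 rad, as the moves went on, which did not affect any placement.

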